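# Eject the module tray with the release pin

## Task

The circuit module in the wide dock has to come out for service, and its tray is held by a spring latch inside. Take the slender release pin with the disc collar out of its stand, push its tip straight down through the round hole in the lid of the wide dock until the latch lets go and the tray springs out, then put the pin back in its stand, upright and sitting on its collar. Leave the tray where the spring has pushed it.

Things in the scene. Friction and masses are not known exactly. Their poses are not given: they have to be found in the camera images.
- pin_mid (a point): Handle centre of the loose release pin (80 g); z up along it. Round black handle 24 mm thick, 60 long, gripped from above; under it a disc collar 44 wide, 6 thick, its underside 36 below this point; then a steel shaft 8 thick, 80 long, tip 116 below this point. Starts upright in its stand, on its collar. A like stand holds a short driver, fat 38 mm handle, no collar: not wanted.
- hole (a point): Mouth centre of the 28 mm hole in the flat lid of the wide dock: fixed beige case 160 deep (x) x 130 wide x 90 mm high; x to its back, z up. 40 mm below the mouth is a sprung pad (to 9 N): tip 50 mm deep frees the tray, 58 is the stop, 54 is good; hold down 1 s. It springs back. A like dock with a like hole, but 92 mm wide: not wanted.
- tray_front (a point): Middle of the top edge of the front plate (80 wide, 30 high, 8 mm thick) of the wide dock's grey tray, with a green circuit board; axes as the hole's. Latched, it is 132 mm before the hole (-x) and the tray stands 34 mm out of the case; once freed a spring pushes it 32 mm farther out along -x within 1 s and it stays there.
- stand_mouth (a point): Centre of the 28 mm hole at the top of the top plate (76 mm square, 6 thick) of the pin's fixed aluminium stand, 95 mm above the bench; foot 84 mm square, four thin posts; z up. With the pin back, its collar rests on the plate, its handle centre is 36 mm above this point and its tip hangs 7 mm above the foot.
Things that resemble listed ones, but are neither listed nor needed, are in the scene too. What is shaped like the part that bears pin_mid but green or pink is not meant.

How it is judged:
On the way, in this order (a step that is already met when the one before it is completed fails the run):
1. the pin's tip is at least 30 mm down inside the wide dock's latch hole, the pin within 20 degrees of upright, the tray still latched (horizontal distance between pin_mid and hole below 0.03 m and z of pin_mid in the frame of hole below 0.086 m and angle between pin_mid's own z axis and vertical below 0.35 rad and x of tray_front in the frame of hole above -0.142 m), for 0.02 s.
2. the tray has sprung out by at least 25 mm (x of tray_front in the frame of hole below -0.157 m), for 0.2 s.
At the end, for the whole second after the job is handed in: The wide dock's tray stands out 25 to 63 mm farther than when latched, and the pin is back in its own stand: within 16 mm of the hole's centre, upright within 10 degrees, collar resting on the plate (height within 5 mm), let go (x of tray_front in the frame of hole between -0.195 and -0.157 m and horizontal distance between pin_mid and stand_mouth below 0.016 m and angle between pin_mid's own z axis and vertical below 0.175 rad and z of pin_mid in the frame of stand_mouth between 0.031 and 0.041 m); the robot touches nothing.
It also fails if it takes over 51 s, if anything falls off the work surface, if the arm or the gripper's body presses on something with over 40 N, if the wrist force passes 120 N, or if a joint passes its speed limit or range.

## Robot

A 6-joint arm with a two-finger parallel gripper is mounted at the origin on the work surface. World frame = base frame: x ahead of the robot, y to its left, z up, the work surface at z = 0. Lengths are in m, angles in rad, forces in N, time in s.
With the tool pointing down it reaches from about 0.3 to 0.875 m from the base axis. Payload 6.4 kg.
Tool frame: the origin (TCP) lies between the finger pads; the fingertips stand ctrl.tip_extent ahead of it and the grasp point (between the pads) is the TCP (ctrl.tip_extent is the distance from the TCP to the fingertips, in m); z points along the fingers, y is the line along which they close (so a half turn about z gives the same grasp; the last joint's range is limited). The gripper opens to 85 mm and grips with 20 to 120 N. Pads are 22 mm wide; open, the fingers measure 114 mm over their backs; the gripper's body (76 mm by 85 mm) begins 54 mm behind the grasp point. The pads swing forward as they close: fully open they stand 13 mm farther back than shut.
Start: joints at [-1.448, 0.181, 1.607, -0, 1.354, -0.206], TCP at [0.186, -0.544, 0.25] pointing down, gripper open.
Joint ranges: [-2.99, 2.99], [-0.89, 2.07], [0.3, 2.58], [-1.14, 4.28], [0, 2.63], [-3.12, 3.12]. Speed limits (rad/s): [2.57, 2.57, 3.01, 3.14, 3.14, 3.14].

## Interface

Orientations are given as a unit quaternion [w, x, y, z].
In Python, from bench import ctrl gives the robot as it stands.
- The arm moves only by the tool send_rows, never from a script. Its arguments are lists of equal length, an entry for each row: "dr": the turn, a rotation vector about the tool's x, y, z in units of 6 degrees (1.0 is 6 degrees), a list of three; "xyz": the shift along the tool's x, y, z in cm, a list of three; "jaw": the opening in per cent of the stroke, from 0 (shut) to 100 (fully open). In form: {"dr": [[wx, wy, wz], ...], "xyz": [[dx, dy, dz], ...], "jaw": [jaw, ...]}. A call has exactly 8 rows; each row is the pose to reach, as a shift and turn from the pose commanded when the call began, along the tool's axes at that moment; what a row does not reach only later rows make up. A row lasts 1/8 s, in which the tool goes at most 62.5 mm and 10.7 degrees, less where a joint would pass 70% of its speed; a pose out of reach is approached as far as the arm can. A call with a gripper value outside its range is refused whole. The fingers move at their own pace and stop on an object; the grip force is fixed at half the most. Time passes only in rows, so rows that repeat a pose let the fingers close, or fill a call up. It gives the time, the measured TCP pose, the force, the opening and the grip force at its end, in the units of the state.
- ctrl.get_obs(): the state, without advancing time (a new reading comes with each control period).
- ctrl.camera(name): name is "scene" or "top"; returns the picture (420x560x3 uint8, red, green, blue); there is no depth.
- ctrl.calibration(name): a dict with "camera_matrix" (3x3 intrinsics, pixels), "world_from_camera" (4x4, takes a point from camera to world coordinates). Camera axes: x right, y up, looking along -z (the intrinsics and any distortion apply to the point x, -y, -z); pixel columns grow to the right and rows downward; lengths in m; the calibration is good to about 2 mm. A picture is of the moment at which its call begins. calibration takes no time and is no camera call.
- ctrl.hand_in(): hands the job in; it is judged then, once.
The state is a dict: "time_s": time; "q": joint angles; "dq": joint speeds; "joint_efforts": joint torques, N m; "eef_pos": TCP position; "eef_rot": TCP orientation; "wrist_force": force on the tool from outside, world axes, zero at the start; "torque": the same for the moment, N m; "opening": opening from 0.0 (shut) to 1.0 (fully open); "grasp_force": force on a finger pad.
Only numpy, scipy, OpenCV 4.12 (cv2) and the standard library are available. Lean on these libraries where they do the work, as an engineer would, in place of code of your own. Each camera call takes 0.05 s, during which the arm holds its last target. There are 200 camera calls.

## Working session

There is one attempt and no reset: what is moved stays moved. The work goes in short steps, Python scripts to look and compute and a tool call to move; the robot and the scene stay as the last step left them, time stands still between calls to the robot, and variables do not carry over. Pictures are saved under pics/ and viewed, at most 10 in all, crops included, and the job is handed in when it is done.

Besides the shell and the picture viewer there is one more tool, called after "Request:" as name(argument=value, ...) on one line, values as JSON. send_rows: Moves the arm, as the interface text tells. Its arguments: {"type":"object","properties":{"dr":{"type":"array","items":{"type":"array","items":{"type":"number"}}},"xyz":{"type":"array","items":{"type":"array","items":{"type":"number"}}},"jaw":{"type":"array","items":{"type":"number"}}},"required":["dr","xyz","jaw"]}

```bash
mkdir -p pics; cat > h.py <<'E'
import numpy as np,cv2
from bench import ctrl
def K(n):
    c=ctrl.calibration(n);return np.array(c["camera_matrix"]),np.array(c["world_from_camera"]),c
def ray(n,u,v):
    k,T,_=K(n);d=np.linalg.inv(k)@[u,v,1];d=T[:3,:3]@(d*[1,-1,-1]);return T[:3,3],d/np.linalg.norm(d)
def onz(n,u,v,z):
    o,d=ray(n,u,v);return o+d*(z-o[2])/d[2]
def proj(n,p):
    k,T,_=K(n);q=T[:3,:3].T@(np.array(p)-T[:3,3])*[1,-1,-1];q=k@q;return q[:2]/q[2]
def shot(n,f):
    im=np.array(ctrl.camera(n));cv2.imwrite("pics/"+f,im[:,:,::-1]);return im
E
python3 - <<'E'
from h import *
shot("scene","s0.png");shot("top","t0.png")
for n in("scene","top"):
    k,T,c=K(n);print(n,k.round(1).tolist(),T.round(3).tolist(),c.keys())
o=ctrl.get_obs();print(o["eef_pos"],o["eef_rot"],ctrl.tip_extent,o["time_s"])
E
```

```text
scene [[461.8, 0.0, 277.6], [0.0, 461.8, 207.2], [0.0, 0.0, 1.0]] [[-0.199, -0.709, 0.676, 1.183], [0.98, -0.14, 0.141, 0.093], [-0.005, 0.691, 0.723, 0.86], [0.0, 0.0, 0.0, 1.0]] dict_keys(['camera_matrix', 'world_from_camera'])
top [[454.9, 0.0, 275.0], [0.0, 454.9, 207.3], [0.0, 0.0, 1.0]] [[0.018, 0.989, -0.147, 0.373], [-1.0, 0.017, -0.002, -0.067], [0.0, 0.147, 0.989, 0.992], [0.0, 0.0, 0.0, 1.0]] dict_keys(['camera_matrix', 'world_from_camera'])
[ 0.18564986 -0.54372493  0.24946817] [-7.94040556e-04  9.86514253e-01  1.63673446e-01  3.79891597e-05] 0.019 0.1
```

View pics/s0.png

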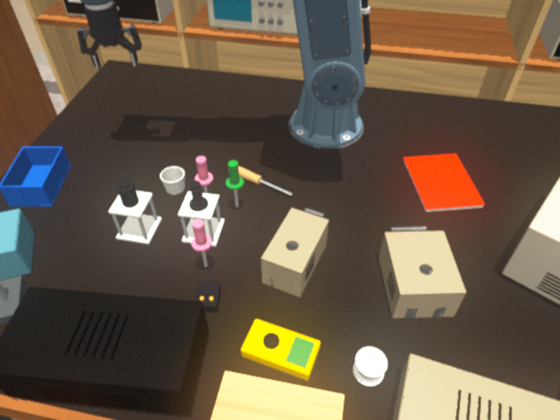

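View pics/t0.png

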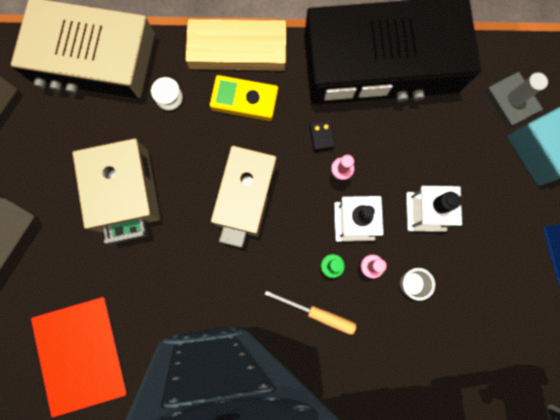

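Both views show the same layout.
- Stands: one holds a black handle with a collar (top 365,215; scene 200,203). The other holds a fat handle (top 447,203; scene 128,195) and is the driver.
- Pink and green look-alikes: top (343,165), (373,266) and (333,266).
- Docks: the wide one is at top (110,175) with the green board. The narrow one is at top (246,180).

I choose the pin at top (365,215) and the dock at top (110,175), and check both in one close crop.

```bash
python3 - <<'E'
import cv2,numpy as np
from h import *
s=cv2.imread("pics/s0.png");t=cv2.imread("pics/t0.png")
a=cv2.resize(s[150:250,100:250],None,fx=4,fy=4,interpolation=cv2.INTER_CUBIC)[:, :600]
b=cv2.resize(t[175:250,325:475],None,fx=4,fy=4,interpolation=cv2.INTER_CUBIC)
c=np.zeros((600,800,3),np.uint8)
c[:300,:400]=cv2.resize(s[150:250,100:233],(400,300),interpolation=cv2.INTER_CUBIC)
c[:300,400:]=cv2.resize(t[150:250,325:458],(400,300),interpolation=cv2.INTER_CUBIC)
c[300:,:400]=cv2.resize(t[130:250,60:220],(400,300),interpolation=cv2.INTER_CUBIC)
c[300:,400:]=cv2.resize(s[220:325,370:510],(400,300),interpolation=cv2.INTER_CUBIC)
cv2.imwrite("pics/crop.png",c)
E
```

```text
(no output)
```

View pics/crop.png

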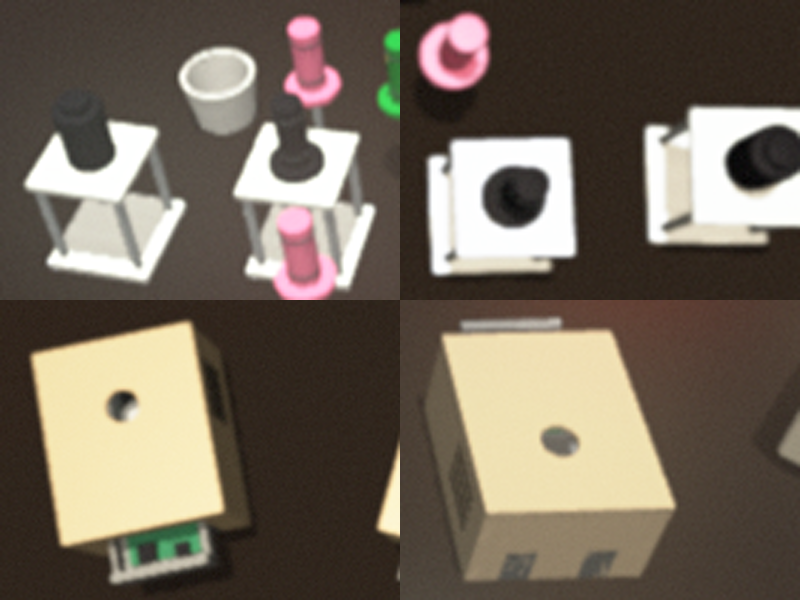

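The crop confirms the pin: slender, with a disc collar, in the right-hand stand (top ~365,215). The wide dock with the board has its hole at top ~(109,173). Now I'll measure both with masks.

```bash
cat > meas.py <<'E'
from h import *
def blob(m,u,v):
    n,l,st,ce=cv2.connectedComponentsWithStats(m.astype(np.uint8));
    return (l==l[v,u]).astype(np.uint8)
def run():
    for n,du,dl,su,sc in (("top",(109,172),(95,200),(348,203),None),("scene",(426,268),(400,260),(190,205),None)):
        im=cv2.imread("pics/%s0.png"%n[0]);hsv=cv2.cvtColor(im,cv2.COLOR_BGR2HSV);g=im.max(2)
        print(n,"white",im[su[1],su[0]],"lid",im[dl[1],dl[0]])
        thr=0.8*g[dl[1],dl[0]]
        lid=blob(g>thr,*dl);c=max(cv2.findContours(lid,0,2)[0],key=cv2.contourArea)
        full=cv2.drawContours(np.zeros_like(lid),[c],-1,1,-1)
        hol=max(cv2.findContours(full&(1-cv2.morphologyEx(lid,0,np.ones((1,1),np.uint8))),0,2)[0],key=cv2.contourArea)
        e=cv2.fitEllipse(hol);print(" hole",np.round(e[0],1),np.round(e[1],1),onz(n,*e[0],.09).round(4))
        q=cv2.approxPolyDP(cv2.convexHull(c),8,True)[:,0];P=np.array([onz(n,*p,.09)[:2] for p in q]);print(" lid",q.tolist(),P.round(3).tolist(),np.linalg.norm(P-np.roll(P,-1,0),axis=1).round(3))
        w=blob(g>0.93*g[su[1],su[0]],*su);c=max(cv2.findContours(w,0,2)[0],key=cv2.contourArea)
        q=cv2.approxPolyDP(cv2.convexHull(c),6,True)[:,0];P=np.array([onz(n,*p,.095)[:2] for p in q]);print(" plate",q.tolist(),P.round(3).tolist(),np.linalg.norm(P-np.roll(P,-1,0),axis=1).round(3),P.mean(0).round(4))
        full=cv2.drawContours(np.zeros_like(w),[cv2.convexHull(c)],-1,1,-1)
        k=max(cv2.findContours(((g<90)&(full>0)).astype(np.uint8),0,2)[0],key=cv2.contourArea)
        print(" black",cv2.boundingRect(k),cv2.minEnclosingCircle(k))
run()
E
python3 meas.py
```

```text
top white [254 254 253] lid [184 233 246]
 hole [108.  171.5] [11.  13.2] [0.5744 0.2751 0.09  ]
 lid [[134, 139], [148, 214], [85, 227], [73, 152]] [[0.643, 0.227], [0.489, 0.189], [0.461, 0.313], [0.614, 0.349]] [0.159 0.127 0.157 0.126]
 plate [[379, 197], [382, 233], [345, 235], [343, 198]] [[0.531, -0.272], [0.459, -0.277], [0.454, -0.204], [0.528, -0.2]] [0.072 0.073 0.074 0.072] [ 0.4927 -0.2383]
 black (353, 206, 21, 19) ((363.2755126953125, 214.11224365234375), 10.986486434936523)
scene white [ 97 102 104] lid [178 225 239]
 hole [425.6 269.1] [ 9.3 13.5] [0.5756 0.2739 0.09  ]
 lid [[443, 231], [465, 292], [401, 294], [385, 233]] [[0.463, 0.313], [0.617, 0.348], [0.646, 0.226], [0.494, 0.189]] [0.157 0.126 0.156 0.128]
 plate [[198, 155], [206, 157], [225, 219], [206, 266], [181, 241], [177, 216]] [[0.325, -0.294], [0.329, -0.271], [0.526, -0.164], [0.659, -0.167], [0.606, -0.239], [0.539, -0.273]] [0.023 0.224 0.133 0.09  0.075 0.214] [ 0.4974 -0.2347]
 black (180, 160, 27, 50) ((196.4290313720703, 184.56991577148438), 24.689790725708008)
```

```bash
python3 - <<'E'
from h import *
print(onz("top",369.2,211.5,.161), onz("top",361.5,216,.099))
im=cv2.imread("pics/s0.png");g=im.min(2)
n,l,st,ce=cv2.connectedComponentsWithStats((g>170).astype(np.uint8))
for i in range(1,n):
    x,y,w,h,a=st[i]
    if a>150 and 100<x<260 and 150<y<270:
        c=max(cv2.findContours((l==i).astype(np.uint8),0,2)[0],key=cv2.contourArea)
        q=cv2.approxPolyDP(cv2.convexHull(c),4,True)[:,0]
        print(st[i],q.tolist(),[onz("scene",*p,.095)[:2].round(3).tolist() for p in q])
for p in [(.4927,-.2383,.161),(.4927,-.2383,.101)]: print(proj("scene",p),proj("top",p))
# scene: pin top centre about crop (288,103)/3.008
print(onz("scene",100+288/3.008,150+102/3,.161))
o=ctrl.get_obs()
from scipy.spatial.transform import Rotation as R
q=o["eef_rot"];r=R.from_quat([q[1],q[2],q[3],q[0]]);print(r.as_matrix().round(3),o["opening"])
# obstacles pink heads
for uv in[(347,162),(376,265),(332,265)]: print(onz("top",*uv,.16))
E
```

```text
[ 0.49184746 -0.23858752  0.161     ] [ 0.49142542 -0.23606757  0.099     ]
[160 166  25  18 335] [[184, 171], [177, 182], [160, 178], [167, 167]] [[0.391, -0.308], [0.432, -0.312], [0.427, -0.358], [0.385, -0.355]]
[ 109  191   53   53 1348] [[150, 192], [161, 218], [149, 242], [117, 238], [109, 212], [117, 196]] [[0.478, -0.363], [0.551, -0.306], [0.622, -0.306], [0.625, -0.378], [0.557, -0.429], [0.505, -0.434]]
[ 178  191   47   59 1239] [[188, 191], [218, 195], [224, 220], [215, 245], [199, 249], [182, 241], [178, 212]] [[0.457, -0.275], [0.456, -0.201], [0.53, -0.166], [0.602, -0.165], [0.619, -0.195], [0.606, -0.237], [0.526, -0.275]]
[194.24935486 182.9856413 ] [369.03812294 211.0393365 ]
[197.79019264 201.99056111] [362.81528433 215.25006701]
[ 0.49517047 -0.23402052  0.161     ]
[[ 0.946  0.323 -0.   ]
 [ 0.323 -0.946  0.002]
 [ 0.    -0.002 -1.   ]] 1.001208545344672
[ 0.58503647 -0.1983458   0.16      ]
[ 0.3941853 -0.249882   0.16     ]
[ 0.39277716 -0.170068    0.16      ]
```

Positions agree across both views: pin at (0.4925, -0.238) with its centre at z 0.131, and the hole at (0.575, 0.2745, 0.09). The fingers clear the neighbours, so I'll move above the pin.

Request:
send_rows(dr=[[0,0,0],[0,0,0],[0,0,0],[0,0,0],[0,0,0],[0,0,0],[0,0,0],[0,0,0]], xyz=[[4,-2,0],[9,-4.4,0],[14,-6.8,0],[19.5,-9.5,0],[25,-12.2,0],[30.5,-14.9,0],[35.5,-17.3,0],[38.9,-19,0]], jaw=[100,100,100,100,100,100,100,100])

```text
time_s: 1.1
eef_pos: [0.4937, -0.2365, 0.2499]
eef_rot: [-0.0, 0.986, 0.165, -0.0]
wrist_force: [0.9, -0.4, -0.4]
opening: 1.001
grasp_force: 0.0
```

```bash
cat >> h.py <<'E'
def to(x,y,z):
    from scipy.spatial.transform import Rotation as R
    o=ctrl.get_obs();q=o["eef_rot"];r=R.from_quat([q[1],q[2],q[3],q[0]]).as_matrix();p=np.array(o["eef_pos"])
    print("t",o["time_s"],"p",p.round(4),"z",r[:,2].round(3),"move cm",(r.T@(np.array([x,y,z])-p)*100).round(2),"F",np.round(o["wrist_force"],1),"op",o["opening"],o["grasp_force"])
E
python3 -c "
from h import *
to(.4925,-.238,.133)"
```

```text
t 1.1 p [ 0.4937 -0.2365  0.2499] z [-0.     0.001 -1.   ] move cm [-0.16  0.11 11.69] F [ 0.9 -0.4 -0.4] op 1.0008390045374769 0.0
```

Request:
send_rows(dr=[[0,0,0],[0,0,0],[0,0,0],[0,0,0],[0,0,0],[0,0,0],[0,0,0],[0,0,0]], xyz=[[-0.1,0.1,2],[-0.1,0.1,4],[-0.1,0.1,6],[-0.1,0.1,8],[-0.1,0.1,9.5],[-0.1,0.1,10.7],[-0.1,0.1,11.5],[-0.1,0.1,11.5]], jaw=[100,100,100,100,100,100,100,100])

```text
time_s: 2.1
eef_pos: [0.4917, -0.2399, 0.1349]
eef_rot: [-0.0, 0.987, 0.164, -0.0]
wrist_force: [0.7, -0.4, -0.6]
opening: 1.0
grasp_force: 0.0
```

Request:
send_rows(dr=[[0,0,0],[0,0,0],[0,0,0],[0,0,0],[0,0,0],[0,0,0],[0,0,0],[0,0,0]], xyz=[[0,0,0],[0,0,0],[0,0,0],[0,0,0],[0,0,0],[0,0,0],[0,0,0],[0,0,0]], jaw=[80,60,40,25,10,10,10,10])

```text
time_s: 3.1
eef_pos: [0.4921, -0.2401, 0.1357]
eef_rot: [0.0, 0.987, 0.164, 0.0]
wrist_force: [-1.2, 1.9, 6.2]
opening: 0.268
grasp_force: 58.6
```

```bash
python3 -c "
from h import *
to(.4925,-.238,.33);shot('scene','s1.png');im=shot('top','t1.png')"
```

```text
t 3.1 p [ 0.4921 -0.2401  0.1357] z [ 0. -0. -1.] move cm [  0.12  -0.18 -19.43] F [-1.2  1.9  6.2] op 0.2675158263822509 58.600818514823914
```

Grip is good: 58.6 N on a diameter of about 23 mm. Lifting to clear the neighbouring pins.

Request:
send_rows(dr=[[0,0,0],[0,0,0],[0,0,0],[0,0,0],[0,0,0],[0,0,0],[0,0,0],[0,0,0]], xyz=[[0,0,-1],[0,0,-3],[0,0,-6],[0,0,-9],[0,0,-12],[0,0,-15],[0,0,-18],[0,0,-19]], jaw=[10,10,10,10,10,10,10,10])

```text
time_s: 4.2
eef_pos: [0.4924, -0.2405, 0.3275]
eef_rot: [0.001, 0.987, 0.164, 0.001]
wrist_force: [0.6, -1.0, -0.6]
opening: 0.268
grasp_force: 58.7
```

```bash
python3 -c "
from h import *
to(.575,.2745,.33);s=shot('scene','s2.png');t=shot('top','t2.png')
p=ctrl.get_obs()['eef_pos'];u=proj('scene',p);print(u,proj('scene',p-np.array([0,0,.121])))
x,y=int(u[0]),int(u[1]);x=max(x,80)
c=s[max(y-60,0):y+110,x-80:x+80,::-1];cv2.imwrite('pics/c2.png',cv2.resize(c,None,fx=3,fy=3))"
```

```text
t 4.2 p [ 0.4924 -0.2405  0.3275] z [ 0.003 -0.002 -1.   ] move cm [ 24.45 -46.07  -0.34] F [ 0.6 -1.  -0.6] op 0.2678503617968852 58.743274211883545
[181.8877769  120.95835997] [190.66223282 167.67121791]
```

View pics/c2.png

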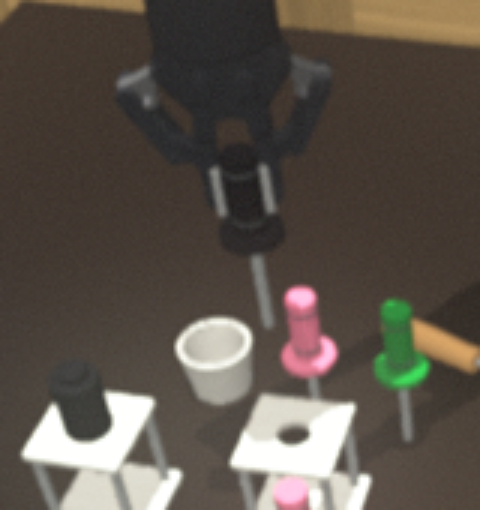

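The pin hangs upright in the jaws, with its tip at scene (191,169) against a predicted (191,168). The freed stand hole is visible at scene (199.5,205). Carrying the pin to the wide dock.

Request:
send_rows(dr=[[0,0,0],[0,0,0],[0,0,0],[0,0,0],[0,0,0],[0,0,0],[0,0,0],[0,0,0]], xyz=[[0.8,-1.5,0],[2.4,-4.5,0],[4.2,-8,0],[6.1,-11.5,0],[8,-15,0],[9.8,-18.5,0],[11.7,-22,0],[13.5,-25.5,0]], jaw=[10,10,10,10,10,10,10,10])

```text
time_s: 5.3
eef_pos: [0.5363, 0.0474, 0.3236]
eef_rot: [-0.001, 0.986, 0.164, -0.001]
wrist_force: [-0.3, -0.1, 0.2]
opening: 0.263
grasp_force: 58.8
```

Request:
send_rows(dr=[[0,0,0],[0,0,0],[0,0,0],[0,0,0],[0,0,0],[0,0,0],[0,0,0],[0,0,0]], xyz=[[2,-3.5,0],[4,-7,0],[6,-10.5,0],[7.8,-14,0],[9.3,-17.2,0],[10.4,-19.5,0],[10.9,-20.6,0],[10.9,-20.6,0]], jaw=[10,10,10,10,10,10,10,10])

```text
time_s: 6.3
eef_pos: [0.5731, 0.2757, 0.3241]
eef_rot: [0.0, 0.986, 0.164, -0.001]
wrist_force: [-0.4, -0.6, -1.0]
opening: 0.267
grasp_force: 58.8
```

```bash
python3 -c "
from h import *
to(.575,.2745,.226)
s=cv2.imread('pics/s2.png');t=cv2.imread('pics/t2.png')
for n,im,(x0,y0,x1,y1) in (('scene',s,(192,200,207,212)),('top',t,(355,207,373,224))):
    g=im[y0:y1,x0:x1].min(2);m=(g<140).astype(np.uint8);c=max(cv2.findContours(m,0,2)[0],key=cv2.contourArea);e=cv2.fitEllipse(c)
    print(n,e,onz(n,e[0][0]+x0,e[0][1]+y0,.095))"
```

```text
t 6.3 p [0.5731 0.2757 0.3241] z [-0.002 -0.001 -1.   ] move cm [0.16 0.18 9.81] F [-0.4 -0.6 -1. ] op 0.2666343733184995 58.827179074287415
scene ((6.640777111053467, 4.404214859008789), (5.371972560882568, 9.548256874084473), 79.4171371459961) [ 0.49430986 -0.23653231  0.095     ]
top ((8.98953628540039, 8.476180076599121), (9.439623832702637, 25.53089141845703), 33.20069122314453) [ 0.49309135 -0.24178429  0.095     ]
```

Request:
send_rows(dr=[[0,0,0],[0,0,0],[0,0,0],[0,0,0],[0,0,0],[0,0,0],[0,0,0],[0,0,0]], xyz=[[0.1,0.1,1],[0.2,0.1,3],[0.2,0.1,5],[0.2,0.1,7],[0.2,0.1,8.5],[0.2,0.1,9.4],[0.2,0.1,9.7],[0.2,0.1,9.7]], jaw=[10,10,10,10,10,10,10,10])

```text
time_s: 7.3
eef_pos: [0.5764, 0.2749, 0.2287]
eef_rot: [-0.0, 0.987, 0.164, 0.0]
wrist_force: [-0.6, -0.5, -0.9]
opening: 0.261
grasp_force: 58.8
```

```bash
python3 -c "
from h import *
to(.575,.2745,.1567)
s=shot('scene','s3.png');p=ctrl.get_obs()['eef_pos'];print(proj('scene',p-np.array([0,0,.1207])),proj('scene',[.575,.2745,.09]))
cv2.imwrite('pics/c3.png',cv2.resize(s[180:310,360:490,::-1],None,fx=4,fy=4))"
```

```text
t 7.3 p [0.5764 0.2749 0.2287] z [ 0.001  0.    -1.   ] move cm [-0.15 -0.01  7.2 ] F [-0.6 -0.5 -0.9] op 0.2614179909572559 58.82765293121338
[428.20194799 264.13121763] [425.91378703 268.89925349]
```

View pics/c3.png

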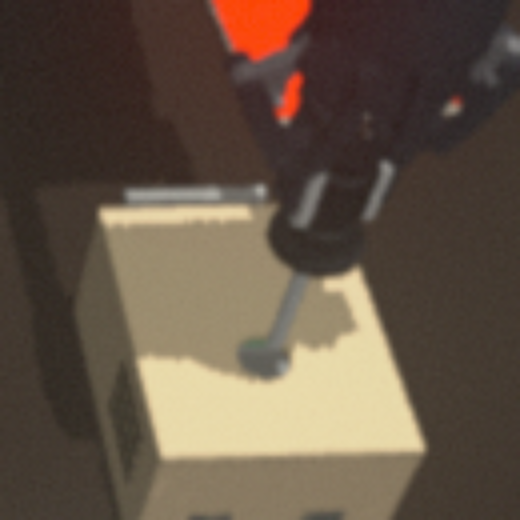

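The tip, at scene ~(427.5,266), is over the hole at (426,269). Now I'll push down slowly, first to about 36 mm and then to 54 mm.

Request:
send_rows(dr=[[0,0,0],[0,0,0],[0,0,0],[0,0,0],[0,0,0],[0,0,0],[0,0,0],[0,0,0]], xyz=[[-0.1,0,0.6],[-0.1,0,1.4],[-0.1,0,2.4],[-0.1,0,3.4],[-0.1,0,4.4],[-0.1,0,5.2],[-0.1,0,5.4],[-0.1,0,5.4]], jaw=[10,10,10,10,10,10,10,10])

```text
time_s: 8.35
eef_pos: [0.5753, 0.2744, 0.1743]
eef_rot: [0.0, 0.987, 0.164, 0.0]
wrist_force: [0.3, -0.8, -0.8]
opening: 0.269
grasp_force: 58.8
```

```bash
python3 -c "
from h import *
to(.575,.2745,.1567)"
```

```text
t 8.35 p [0.5753 0.2744 0.1743] z [ 0.  0. -1.] move cm [-0.03 -0.02  1.76] F [ 0.3 -0.8 -0.8] op 0.26891072091096063 58.82682681083679
```

Request:
send_rows(dr=[[0,0,0],[0,0,0],[0,0,0],[0,0,0],[0,0,0],[0,0,0],[0,0,0],[0,0,0]], xyz=[[0,0,0.3],[0,0,0.6],[0,0,0.9],[0,0,1.2],[0,0,1.5],[0,0,1.7],[0,0,1.8],[0,0,1.8]], jaw=[10,10,10,10,10,10,10,10])

```text
time_s: 9.35
eef_pos: [0.5757, 0.2745, 0.1567]
eef_rot: [-0.0, 0.987, 0.164, 0.001]
wrist_force: [0.8, -0.1, 4.8]
opening: 0.267
grasp_force: 59.0
```

Request:
send_rows(dr=[[0,0,0],[0,0,0],[0,0,0],[0,0,0],[0,0,0],[0,0,0],[0,0,0],[0,0,0]], xyz=[[0,0,0],[0,0,0],[0,0,0],[0,0,0],[0,0,0],[0,0,0],[0,0,0],[0,0,0]], jaw=[10,10,10,10,10,10,10,10])

```text
time_s: 10.35
eef_pos: [0.5753, 0.2744, 0.1564]
eef_rot: [-0.0, 0.987, 0.164, 0.0]
wrist_force: [1.8, 0.9, 5.7]
opening: 0.267
grasp_force: 59.0
```

```bash
python3 -c "
from h import *
to(.575,.2745,.1567)
s=shot('scene','s4.png');t=shot('top','t4.png')
c=np.hstack([cv2.resize(s[170:310,350:490,::-1],(400,400)),cv2.resize(t[130:270,50:190,::-1],(400,400))]);cv2.imwrite('pics/c4.png',c)"
```

```text
t 10.35 p [0.5753 0.2744 0.1564] z [ 0.  0. -1.] move cm [-0.03 -0.02 -0.03] F [1.8 0.9 5.7] op 0.2670694178841148 58.97246718406677
```

View pics/c4.png

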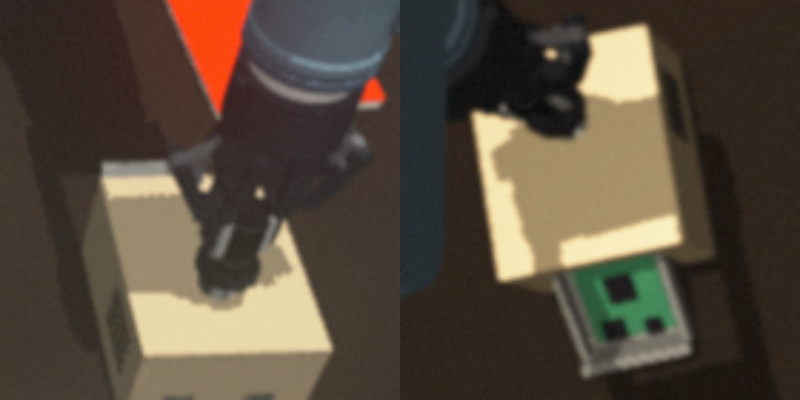

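The tray has sprung out: its front plate is now at top ~(133,254), up from ~(124,240), about 33 mm. Withdrawing straight up and returning to the stand.

Request:
send_rows(dr=[[0,0,0],[0,0,0],[0,0,0],[0,0,0],[0,0,0],[0,0,0],[0,0,0],[0,0,0]], xyz=[[0,0,-1],[0,0,-3],[0,0,-5.5],[0,0,-8.5],[0,0,-11.5],[0,0,-14.5],[0,0,-16.5],[0,0,-17]], jaw=[10,10,10,10,10,10,10,10])

```text
time_s: 11.45
eef_pos: [0.5753, 0.2745, 0.3279]
eef_rot: [-0.0, 0.987, 0.164, 0.001]
wrist_force: [0.2, 0.3, -0.6]
opening: 0.265
grasp_force: 58.7
```

```bash
python3 -c "
from h import *
to(.4923,-.2395,.326)"
```

```text
t 11.45 p [0.5753 0.2745 0.3279] z [ 0.001  0.    -1.   ] move cm [-24.46  45.96   0.15] F [ 0.2  0.3 -0.6] op 0.265065665405916 58.70261371135712
```

Request:
send_rows(dr=[[0,0,0],[0,0,0],[0,0,0],[0,0,0],[0,0,0],[0,0,0],[0,0,0],[0,0,0]], xyz=[[-0.8,1.5,0],[-2.4,4.5,0],[-4.2,8,0],[-6.1,11.5,0],[-8,15,0],[-9.8,18.5,0],[-11.7,22,0],[-13.5,25.5,0]], jaw=[10,10,10,10,10,10,10,10])

```text
time_s: 12.45
eef_pos: [0.5281, -0.0123, 0.3245]
eef_rot: [-0.0, 0.987, 0.163, -0.002]
wrist_force: [-0.3, -0.0, -0.5]
opening: 0.267
grasp_force: 58.8
```

Request:
send_rows(dr=[[0,0,0],[0,0,0],[0,0,0],[0,0,0],[0,0,0],[0,0,0],[0,0,0],[0,0,0]], xyz=[[-2,3.5,0],[-4,7,0],[-6,10.5,0],[-7.8,14,0],[-9.3,17.2,0],[-10.4,19.4,0],[-11,20.5,0],[-11,20.5,0]], jaw=[10,10,10,10,10,10,10,10])

```text
time_s: 13.45
eef_pos: [0.491, -0.2404, 0.3253]
eef_rot: [-0.001, 0.987, 0.163, -0.001]
wrist_force: [-0.4, 0.8, -1.0]
opening: 0.264
grasp_force: 58.8
```

```bash
python3 -c "
from h import *
to(.4925,-.2395,.229)"
```

```text
t 13.45 p [ 0.491  -0.2404  0.3253] z [-0.002  0.001 -1.   ] move cm [ 0.18 -0.02  9.63] F [-0.4  0.8 -1. ] op 0.2638580870087125 58.822887539863586
```

Request:
send_rows(dr=[[0,0,0],[0,0,0],[0,0,0],[0,0,0],[0,0,0],[0,0,0],[0,0,0],[0,0,0]], xyz=[[0.1,0,1],[0.1,0,3],[0.1,0,5],[0.1,0,7],[0.1,0,8.5],[0.1,0,9.4],[0.1,0,9.6],[0.1,0,9.6]], jaw=[10,10,10,10,10,10,10,10])

```text
time_s: 14.45
eef_pos: [0.4931, -0.2399, 0.2307]
eef_rot: [0.0, 0.987, 0.164, 0.0]
wrist_force: [0.1, -0.1, -0.6]
opening: 0.263
grasp_force: 58.8
```

```bash
python3 -c "
from h import *
to(.4925,-.2395,.136)
s=shot('scene','s5.png');p=ctrl.get_obs()['eef_pos'];print(proj('scene',p-np.array([0,0,.1207])),proj('scene',[.4925,-.239,.095]))
cv2.imwrite('pics/c5.png',cv2.resize(s[120:250,130:260,::-1],None,fx=4,fy=4))"
```

```text
t 14.45 p [ 0.4931 -0.2399  0.2307] z [ 0.001 -0.    -1.   ] move cm [-0.05 -0.06  9.47] F [ 0.1 -0.1 -0.6] op 0.2631030125624028 58.82311999797821
[196.50392193 199.19991215] [197.86615876 203.70289389]
```

View pics/c5.png

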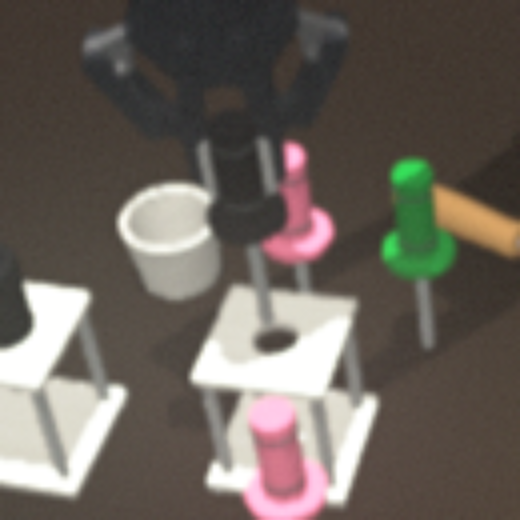

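The tip, at scene (196,200), is above the stand hole at (199,205), within clearance. Lowering the pin until the collar seats.

Request:
send_rows(dr=[[0,0,0],[0,0,0],[0,0,0],[0,0,0],[0,0,0],[0,0,0],[0,0,0],[0,0,0]], xyz=[[0,-0.1,1],[0,-0.1,2.2],[0,-0.1,3.6],[0,-0.1,5],[0,-0.1,6.4],[0,-0.1,7.6],[0,-0.1,8.4],[0,-0.1,8.7]], jaw=[10,10,10,10,10,10,10,10])

```text
time_s: 15.5
eef_pos: [0.4924, -0.2386, 0.1427]
eef_rot: [-0.0, 0.987, 0.164, -0.0]
wrist_force: [-0.0, 0.7, -0.4]
opening: 0.268
grasp_force: 58.8
```

```bash
python3 -c "
from h import *
to(.4925,-.2395,.136)"
```

```text
t 15.5 p [ 0.4924 -0.2386  0.1427] z [-0.001  0.    -1.   ] move cm [-0.01  0.09  0.67] F [-0.   0.7 -0.4] op 0.2677512902402714 58.8221937417984
```

Request:
send_rows(dr=[[0,0,0],[0,0,0],[0,0,0],[0,0,0],[0,0,0],[0,0,0],[0,0,0],[0,0,0]], xyz=[[0,0,0.1],[0,0,0.2],[0,0,0.3],[0,0,0.4],[0,0,0.5],[0,0,0.6],[0,0,0.6],[0,0,0.6]], jaw=[10,10,10,10,10,10,10,10])

```text
time_s: 16.5
eef_pos: [0.4925, -0.2388, 0.1373]
eef_rot: [0.0, 0.987, 0.164, -0.0]
wrist_force: [-0.3, 0.5, -0.2]
opening: 0.267
grasp_force: 58.8
```

Request:
send_rows(dr=[[0,0,0],[0,0,0],[0,0,0],[0,0,0],[0,0,0],[0,0,0],[0,0,0],[0,0,0]], xyz=[[0,0,0.05],[0,0,0.1],[0,0,0.15],[0,0,0.15],[0,0,0.15],[0,0,0.15],[0,0,0.15],[0,0,0.15]], jaw=[10,10,10,10,10,10,10,10])

```text
time_s: 17.5
eef_pos: [0.4925, -0.2388, 0.1358]
eef_rot: [0.0, 0.987, 0.164, 0.0]
wrist_force: [-0.2, -0.2, -0.6]
opening: 0.265
grasp_force: 58.8
```

Request:
send_rows(dr=[[0,0,0],[0,0,0],[0,0,0],[0,0,0],[0,0,0],[0,0,0],[0,0,0],[0,0,0]], xyz=[[0,0,0],[0,0,0],[0,0,0],[0,0,0],[0,0,0],[0,0,0],[0,0,0],[0,0,0]], jaw=[30,36,45,60,80,100,100,100])

```text
time_s: 18.5
eef_pos: [0.4925, -0.2388, 0.1358]
eef_rot: [-0.0, 0.987, 0.164, 0.0]
wrist_force: [-0.4, 0.3, -0.3]
opening: 0.999
grasp_force: 0.0
```

Request:
send_rows(dr=[[0,0,0],[0,0,0],[0,0,0],[0,0,0],[0,0,0],[0,0,0],[0,0,0],[0,0,0]], xyz=[[0,0,0],[0,0,-1],[0,0,-3],[0,0,-5],[0,0,-8],[0,0,-11],[0,0,-13],[0,0,-13]], jaw=[100,100,100,100,100,100,100,100])

```text
time_s: 19.5
eef_pos: [0.4934, -0.2395, 0.2683]
eef_rot: [0.002, 0.987, 0.164, 0.002]
wrist_force: [0.4, 0.1, 0.9]
opening: 1.004
grasp_force: 0.0
```

```bash
python3 -c "
from h import *
to(.4925,-.2395,.136)
s=shot('scene','s6.png');t=shot('top','t6.png')
c=np.hstack([cv2.resize(s[140:270,130:260,::-1],(400,400)),cv2.resize(t[130:270,50:190,::-1],(400,400))]);cv2.imwrite('pics/c6.png',c)"
```

```text
t 19.5 p [ 0.4934 -0.2395  0.2683] z [ 0.004 -0.003 -1.   ] move cm [-0.13 -0.08 13.23] F [0.4 0.1 0.9] op 1.0035549817674756 0.0
```

View pics/c6.png

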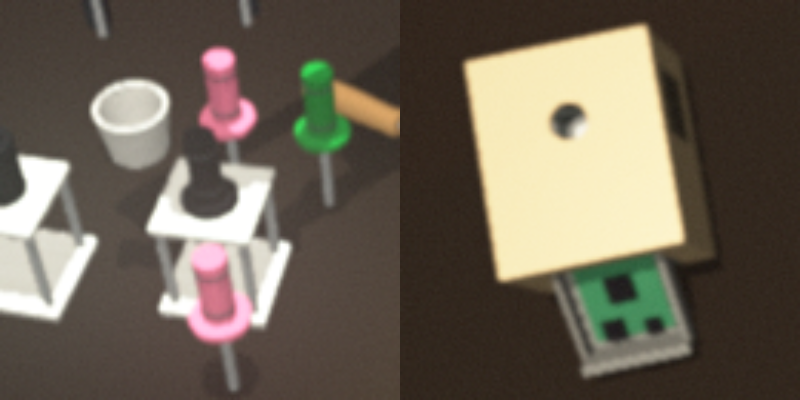

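The pin is upright on its collar in its stand (scene ~197,203), the tray is out (top ~133,254), and the gripper is clear and still. Handing in.

```bash
python3 -c "
from bench import ctrl
print(ctrl.hand_in())"
```

```text
the job is handed in; nothing more can be done
None
```

The job is handed in, but no verdict came back: the last pictures show the wide dock's tray sprung out by about 33 mm, the pin upright on its collar in its own stand, and the gripper clear, at about 20 s.

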